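Make up the table tray and the stove tray

TASK

Make up two seasoning trays from the things standing on the counter. The tray with three compartments is for the table: stand the taller wooden pepper mill in its middle compartment, and the steel salt shaker and the squat glass jar in the compartments on either side of it, whichever way round. The tray with two compartments is for the stove: stand the slim tall glass jar and the square tin in it, one to a compartment, whichever way round; keep everything upright and leave the shorter mill standing where it is.

Things in the scene. Friction and masses are not known exactly. Their poses are not given: they have to be found in the camera images.
- mill_tall: The taller of two dark turned-wood pepper mills, 125 mm high with a small steel knob on top, loose. Foot 48 mm in diameter up to 16 mm, then narrowing to a straight waist 34 mm in diameter from 34 to 72 mm above its underside; its head is straight, 44 mm in diameter, from 82 to 108 mm. About 0.16 kg. Origin: centre of its underside, z up along its axis.
- mill_short: The shorter dark wooden pepper mill, 80 mm high, same shape and same diameters as the taller one (foot 48 mm, waist 34 mm, head 44 mm). Not wanted: leave it standing where it is. Origin: centre of its underside, z up along its axis.
- shaker: Plain steel salt shaker, round, 42 mm in diameter and straight up to 50 mm, then domed to 70 mm, with a ring of small holes on top, loose. About 0.13 kg. Origin: centre of its underside, z up along its axis.
- jar_squat: Squat round glass jar with yellow-brown contents and a wide flat black lid, 52 mm in diameter, 50 mm high (the lid is the top 16 mm, same diameter), loose. About 0.12 kg. Origin: centre of its underside, z up along its axis.
- jar_slim: Slim tall round glass spice jar with green-brown herbs, 40 mm in diameter, 110 mm high; the flat black cap is the top 22 mm, 41 mm in diameter; loose. About 0.12 kg. Origin: centre of its underside, z up along its axis.
- tin: Square bare-metal tin with a flat black lid, 46 x 46 mm, 64 mm high, loose. About 0.13 kg. Origin: centre of its underside, x and y square to its sides, z up. All stock starts upright in a rough 3 x 3 grid along world x and y, centres 84 mm or more apart, mixed with a small bowl, timer and ring (under 37 mm high).
- tray_three: Low light-wood tray with three equal open compartments in a row along its y, 78 x 224 mm outside, 20 mm high, loose on the counter, 0.8 kg. Walls, dividers and floor 5 mm thick; each compartment 68 x 68 mm inside, centred at y = -73, 0 and +73 mm, x = 0. Origin: centre of its underside; z up.
- tray_two: Low light-wood tray with two equal open compartments in a row along its y, 78 x 151 mm outside, 20 mm high, loose on the counter, 0.8 kg. Walls, divider and floor 5 mm thick; each compartment 68 x 68 mm inside, centred at y = -36.5 and +36.5 mm, x = 0. Origin: centre of its underside; z up.
Not all that is in view belongs to the job. Leave any orange look-alike of the tray_three alone.

How it is judged:
At the end, for the whole second after the job is handed in: Tall mill in the middle of the three-tray, shaker and squat jar at its sides; slim jar and tin in the two-tray, one each. Each on the floor (4 mm), within 14 mm of its compartment centre in x and y, upright (0.1 rad), at rest; trays flat; short mill upright within 20 mm of its start (x of mill_tall in the frame of tray_three between -0.014 and 0.014 m and z of mill_tall in the frame of tray_three between 0.001 and 0.009 m and y of mill_tall in the frame of tray_three between -0.014 and 0.014 m and angle between each of mill_tall, shaker, jar_squat, tin, jar_slim, mill_short's own z axis and vertical below 0.1 rad and linear speed of each of mill_tall, shaker, jar_squat, tin, jar_slim below 0.02 m/s and angular speed of each of mill_tall, shaker, jar_squat, tin, jar_slim below 0.2 rad/s and x of shaker in the frame of tray_three between -0.014 and 0.014 m and z of shaker in the frame of tray_three between 0.001 and 0.009 m and (y of shaker in the frame of tray_three between -0.087 and -0.059 m or y of shaker in the frame of tray_three between 0.059 and 0.087 m) and x of jar_squat in the frame of tray_three between -0.014 and 0.014 m and z of jar_squat in the frame of tray_three between 0.001 and 0.009 m and (y of jar_squat in the frame of tray_three between -0.087 and -0.059 m or y of jar_squat in the frame of tray_three between 0.059 and 0.087 m) and x of tin in the frame of tray_two between -0.014 and 0.014 m and z of tin in the frame of tray_two between 0.001 and 0.009 m and (y of tin in the frame of tray_two between -0.0505 and -0.0225 m or y of tin in the frame of tray_two between 0.0225 and 0.0505 m) and x of jar_slim in the frame of tray_two between -0.014 and 0.014 m and z of jar_slim in the frame of tray_two between 0.001 and 0.009 m and (y of jar_slim in the frame of tray_two between -0.0505 and -0.0225 m or y of jar_slim in the frame of tray_two between 0.0225 and 0.0505 m) and distance of mill_short from where it was at the start of the episode below 0.02 m and angle between each of tray_three, tray_two's own z axis and vertical below 0.05 rad); the robot touches nothing.
It fails at once if one of the five things for the trays is tipped over (more than 0.7 rad) (angle between any of mill_tall, shaker, jar_squat, tin, jar_slim's own z axis and vertical above 0.7 rad).
It fails at once if the shorter mill is moved more than 20 mm or tipped (distance of mill_short from where it was at the start of the episode above 0.02 m or angle between mill_short's own z axis and vertical above 0.5 rad).
It also fails if it takes over 125 s, if anything falls off the work surface, if the arm or the gripper's body presses on something with over 40 N, if the wrist force passes 120 N, or if a joint passes its speed limit or range.

ROBOT

A 6-joint arm with a two-finger parallel gripper is mounted at the origin on the work surface. World frame = base frame: x ahead of the robot, y to its left, z up, the work surface at z = 0. Lengths are in m, angles in rad, forces in N, time in s.
With the tool pointing down it reaches from about 0.35 to 0.775 m from the base axis. Payload 5.5 kg.
Tool frame: the origin (TCP) lies at the very end of the fingers, on their centre line; the grasp point (between the pads) lies 19 mm behind it; x points along the fingers, y is the direction in which the jaws open and shut, and the axes are right-handed (so a half turn about x gives the same grasp; the last joint's range is limited). The gripper opens to 85 mm and grips with 20 to 120 N. Pads are 22 mm wide; open, the fingers measure 114 mm over their backs; the gripper's body (76 mm by 85 mm) begins 54 mm behind the grasp point. The pads swing forward as they close: fully open they stand 13 mm farther back than shut.
Start: joints at [1.099, 0.313, 0.046, 1.304, 0, 1.431], TCP at [0.187, 0.544, 0.231] pointing down, gripper open.
Joint ranges: [-2.76, 2.76], [-0.86, 1.69], [-1.03, 1.26], [-2.2, 2.34], [-1.47, 1.5], [-3.14, 3.14]. Speed limits (rad/s): [2.57, 2.57, 3.14, 3.14, 3.14, 3.14].

INTERFACE

Orientations are given as a unit quaternion [w, x, y, z].
In Python, from workcell import readout, cams, env, finder gives the robot as it stands.
- The arm moves only by the tool drive_tool, never from a script. Its argument "moves" is a list that holds one entry, the list of rows, each a list of 7 numbers: the shift along the tool's x, y, z in m, then the turn, a rotation vector about the tool's x, y, z in rad, then the closure in counts, from 0 (fully open) to 255 (shut). A call has exactly 5 rows; each row is the pose to reach, as a shift and turn from the pose measured when the call began, along the tool's axes at that moment; what a row does not reach only later rows make up. A row lasts 1/8 s, in which the tool goes at most 62.5 mm and 10.7 degrees, less where a joint would pass 70% of its speed; a pose out of reach is approached as far as the arm can. A call with a gripper value outside its range is refused whole. The fingers move at their own pace and stop on an object; "squeeze" is the grip in N (left out, the last holds). Time passes only in rows, so rows that repeat a pose let the fingers close, or fill a call up. It gives the time, the measured TCP pose, the force and the opening at its end, in the units of the state.
- readout.get_state(): the state, without advancing time (a new reading comes with each control period).
- cams.read_camera(name): name is "side" or "top"; returns the picture (384x512x3 uint8, blue, green, red); there is no depth.
- cams.camera_params(name): a dict with "mtx" (3x3 intrinsics, pixels), "R" (3x3) and "t" (3): a world point X has camera coordinates R X + t. Camera axes: x right, y down, z forward; pixel columns grow to the right and rows downward; lengths in m; the calibration is good to about 2 mm. A picture is of the moment at which its call begins. camera_params takes no time and is no camera call.
- env.hand_in(): hands the job in, once; it reports no verdict.
Trained networks look in the newest picture that a camera, given by its name, has taken for a name from the list of things; names that differ only in an ending like _2 or _b are one class to them, and where a whole thing is asked for, a point or a joint stands for the part that bears it (a point fixed in the world has none). Each returns a list of dicts, best first, with "conf" (0 to 1); they miss things now and then, are a little off and sometimes report something else, mostly with a low value. They report only what shows in the picture. A call takes as long as a camera call. They do not tell look-alikes from the thing itself.
- finder.regions_of(camera, name): "pixels" (384x512 bool, what is visible of it) and "point" ([column, row] in pixels, amid what is visible of it).
The state is a dict: "clock": time; "joint_pos": joint angles; "qvel": joint speeds; "tau": joint torques, N m; "tcp_pos": TCP position; "orientation": TCP orientation; "wrist_force": force on the tool from outside, world axes, zero at the start; "ft_torque": the same for the moment, N m; "finger_gap": finger opening in m.
Only numpy, scipy, OpenCV 4.12 (cv2) and the standard library are available. Lean on these libraries where they do the work, as an engineer would, in place of code of your own. Each camera call takes 0.05 s, during which the arm holds its last target.

## Working session

There is one attempt and no reset: what is moved stays moved. The work goes in short steps, Python scripts to look and compute and a tool call to move; the robot and the scene stay as the last step left them, time stands still between calls to the robot, and variables do not carry over. Pictures are saved under pics/ and viewed, and the job is handed in when it is done.

Besides the shell and the picture viewer there is one more tool, called as name(argument=value, ...) on one line, values as JSON. drive_tool: Moves the arm, as the interface text tells. Its arguments: {"type":"object","properties":{"moves":{"type":"array"},"squeeze":{"type":"number"}},"required":["moves"]}

```bash
mkdir -p pics; ls
cat > a.py <<'E'
from workcell import readout, cams, env, finder
import cv2, numpy as np
for c in ("top","side"):
    im=cams.read_camera(c); cv2.imwrite(f"pics/{c}0.png",im)
    p=cams.camera_params(c); print(c,np.round(p["mtx"],1).tolist(),np.round(p["R"],3).tolist(),np.round(p["t"],3).tolist(), np.round(-p["R"].T@p["t"],3))
s=readout.get_state()
for k,v in s.items(): print(k,np.round(v,4))
E
python3 a.py
```

```text
pics
top [[417.3, 0.0, 252.3], [0.0, 417.3, 188.8], [0.0, 0.0, 1.0]] [[-0.029, -1.0, 0.007], [-0.99, 0.028, -0.141], [0.141, -0.011, -0.99]] [0.135, 0.481, 1.137] [0.32  0.134 1.192]
side [[458.3, 0.0, 251.5], [0.0, 458.3, 192.2], [0.0, 0.0, 1.0]] [[0.976, -0.218, -0.009], [-0.166, -0.716, -0.678], [0.142, 0.663, -0.735]] [-0.436, 0.194, 1.256] [ 0.279 -0.789  1.051]
clock 0.1
joint_pos [ 1.0994  0.3139  0.0451  1.3036 -0.      1.4312]
qvel [ 0.0011 -0.0021  0.002   0.0009  0.0011 -0.0009]
tau [ 2.80000e-03 -4.81723e+01  2.99245e+01  1.27000e-02 -1.00000e-04
  0.00000e+00]
tcp_pos [0.1871 0.5432 0.2305]
orientation [ 0.6972  0.1162  0.6976 -0.1173]
wrist_force [-0.4847 -0.9565  0.6361]
ft_torque [0.0198 0.0148 0.0148]
finger_gap 0.0853
```

View pics/top0.png

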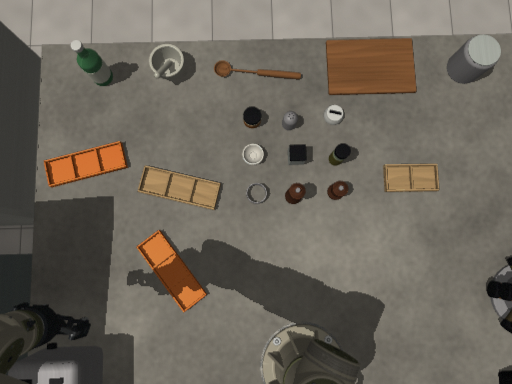

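View pics/side0.png

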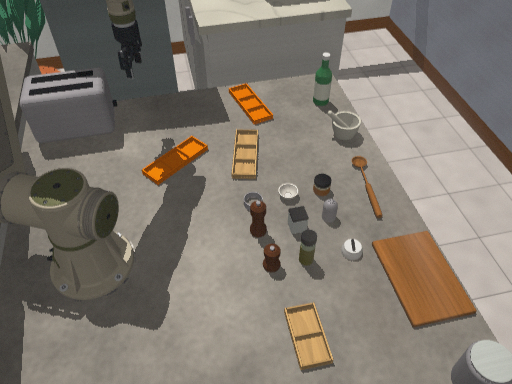

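```bash
cat > h.py <<'E'
from workcell import readout, cams, env, finder
import cv2, numpy as np
def ray(cam,uv,z):
    p=cams.camera_params(cam); R,t=np.array(p["R"]),np.array(p["t"]); c=-R.T@t
    d=R.T@np.linalg.solve(np.array(p["mtx"]),[uv[0],uv[1],1.]); return c+d*(z-c[2])/d[2]
def proj(cam,X):
    p=cams.camera_params(cam); q=np.array(p["mtx"])@(np.array(p["R"])@np.array(X,float)+np.array(p["t"])); return q[:2]/q[2]
E
cat > b.py <<'E'
from h import *
H=dict(mill_tall=.125,mill_short=.08,shaker=.07,jar_squat=.05,jar_slim=.11,tin=.064,tray_three=.02,tray_two=.02)
M={}
for c in ("top","side"):
    for n,h in H.items():
        for r in finder.regions_of(c,n)[:4]:
            m=r["pixels"]; print(c,n,round(r["conf"],2),np.round(r["point"]),m.sum(),np.round(ray(c,r["point"],h/2)[:2],3))
            M[f"{c}_{n}_{r['conf']:.3f}"]=m
np.savez("m.npz",**M)
print(readout.get_state()["clock"])
E
python3 b.py
```

```text
top mill_tall 0.6 [293. 192.] 306 [0.469 0.01 ]
top mill_tall 0.35 [295. 153.] 317 [0.579 0.002]
top mill_short 0.63 [339. 188.] 338 [ 0.48 -0.12]
top shaker 0.77 [288. 120.] 224 [0.681 0.015]
top jar_squat 0.57 [254. 118.] 327 [0.695 0.109]
top jar_slim 0.9 [340. 156.] 340 [ 0.567 -0.126]
top tin 0.68 [294. 154.] 393 [0.582 0.002]
top tray_three 0.83 [173. 269.] 2414 [0.27  0.349]
top tray_three 0.73 [ 84. 164.] 2190 [0.575 0.603]
top tray_three 0.71 [178. 187.] 2146 [0.499 0.334]
top tray_two 0.96 [409. 176.] 1512 [ 0.513 -0.332]
side mill_tall 0.72 [256. 218.] 557 [0.461 0.004]
side mill_short 0.82 [270. 259.] 406 [ 0.469 -0.122]
side shaker 0.79 [330. 207.] 288 [0.685 0.018]
side jar_squat 0.57 [324. 185.] 346 [0.703 0.116]
side jar_squat 0.38 [295. 223.] 415 [ 0.573 -0.009]
side jar_slim 0.77 [305. 247.] 470 [ 0.568 -0.116]
side tin 0.71 [295. 222.] 444 [ 0.57 -0.01]
side tray_three 0.65 [174. 158.] 1313 [0.261 0.362]
side tray_three 0.62 [307. 246.] 478 [ 0.586 -0.083]
side tray_three 0.58 [251. 106.] 857 [0.575 0.581]
side tray_three 0.56 [244. 158.] 1110 [0.49  0.308]
side tray_two 0.68 [310. 336.] 2112 [ 0.513 -0.34 ]
0.9
```

Candidates, as top-view pixels:
- **Mills:** (295,193) and (338,189). The side view shows the first is taller, so it is mill_tall.
- **Three-compartment trays:** light wood at (180,187), orange at (86,164) and (172,270). I want the wooden one.
- **Tin:** (297,153), which the finder also weakly called mill_tall.
- **Squat jar:** (252,117).
- **Not wanted:** bowl (253,154), timer (335,114) and ring (258,193).

Next I fit models to the masks and check the choice in a crop.

```bash
cat > fit.py <<'E'
from h import *
from scipy.optimize import minimize
C=[(0,.024),(.016,.024),(.034,.017)]
PROF=dict(mill_tall=C+[(.072,.017),(.082,.022),(.108,.022),(.125,.006)],mill_short=C+[(.045,.017),(.05,.022),(.066,.022),(.08,.006)],
 shaker=[(0,.021),(.05,.021),(.062,.016),(.07,.006)],jar_squat=[(0,.026),(.05,.026)],jar_slim=[(0,.02),(.088,.02),(.11,.0205)])
BOX=dict(tin=(.046,.046,.064),tray_three=(.078,.224,.02),tray_two=(.078,.151,.02))
S=4
def sil(cam,n,x):
    m=np.zeros((384*S,512*S),np.uint8)
    def pr(P): return np.int32([np.round((proj(cam,p)+.5)*S-.5) for p in P])
    if n in PROF:
        a=np.linspace(0,2*np.pi,24,endpoint=False); R=[pr([(x[0]+r*np.cos(t),x[1]+r*np.sin(t),z) for t in a]) for z,r in PROF[n]]
        for A,B in zip(R,R[1:]): cv2.fillConvexPoly(m,cv2.convexHull(np.vstack([A,B])),1)
    else:
        w,l,h=BOX[n]; c,s=np.cos(x[2]),np.sin(x[2])
        P=[(x[0]+c*u*w/2-s*v*l/2,x[1]+s*u*w/2+c*v*l/2,z) for u in(-1,1) for v in(-1,1) for z in(0,h)]
        cv2.fillConvexPoly(m,cv2.convexHull(pr(P)),1)
    return m
def fit(n,masks,x0):
    big={c:cv2.resize(m.astype(np.uint8),None,fx=S,fy=S,interpolation=cv2.INTER_NEAREST) for c,m in masks.items()}
    def cost(x):
        q=0
        for c,m in big.items():
            s=sil(c,n,x); q+=1-(s&m).sum()/(s|m).sum()
        return q/len(big)
    x0=np.array(x0,float); sx=np.vstack([x0]+[x0+d for d in np.diag([.01,.01,.1][:len(x0)])])
    r=minimize(cost,x0,method="Nelder-Mead",options=dict(initial_simplex=sx,xatol=2e-4,fatol=1e-4,maxiter=120)); return r.x,1-r.fun
E
cat > c.py <<'E'
from fit import *
M=dict(np.load("m.npz"))
init=dict(mill_tall=(.465,.007),mill_short=(.475,-.12),shaker=(.683,.017),jar_squat=(.699,.112),jar_slim=(.567,-.12),tin=(.575,-.005,0),tray_three=(.495,.32,-.25),tray_two=(.513,-.335,0))
im={c:cv2.imread(f"pics/{c}0.png") for c in("top","side")}
for n,x0 in init.items():
    best={}
    for c in im:
        ks=[k for k in M if k.startswith(c+"_"+n)]
        k=max(ks,key=lambda k:(sil(c,n,x0)[::S,::S].astype(bool)&M[k]).sum()/M[k].sum()); best[c]=M[k]
    x,i=fit(n,best,x0)
    each=[np.round(fit(n,{c:best[c]},x)[0],4).tolist() for c in best]
    print(n,np.round(x,4),round(i,2),each)
    for c in im:
        e=sil(c,n,x)[::S,::S]; cs,_=cv2.findContours(e,0,1); cv2.drawContours(im[c],cs,-1,(255,0,255),1) 
a=cv2.resize(im["top"][85:225,130:450],None,fx=2.4,fy=2.4,interpolation=2); cv2.imwrite("pics/ctop.png",a)
a=cv2.resize(im["side"][120:380,220:370],None,fx=2.2,fy=2.2,interpolation=2); cv2.imwrite("pics/cside.png",a)
E
python3 c.py
```

```text
Traceback (most recent call last):
  File "c.py", line 10, in <module>
    x,i=fit(n,best,x0)
        ~~~^^^^^^^^^^^
  File "fit.py", line 27, in fit
    r=minimize(cost,x0,method="Nelder-Mead",options=dict(initial_simplex=sx,xatol=2e-4,fatol=1e-4,maxiter=120)); return r.x,1-r.fun
  File "fit.py", line 24, in cost
    s=sil(c,n,x); q+=1-(s&m).sum()/(s|m).sum()
  File "fit.py", line 12, in sil
    a=np.linspace(0,2*np.pi,24,endpoint=False); R=[pr([(x[0]+r*np.cos(t),x[1]+r*np.sin(t),z) for t in a]) for z,r in PROF[n]]
                                                   ~~^^^^^^^^^^^^^^^^^^^^^^^^^^^^^^^^^^^^^^^^^^^^^^^^^^^^
  File "fit.py", line 10, in pr
    def pr(P): return np.int32([np.round((proj(cam,p)+.5)*S-.5) for p in P])
                                          ~~~~^^^^^^^
  File "h.py", line 7, in proj
    p=cams.camera_params(cam); q=np.array(p["mtx"])@(np.array(p["R"])@np.array(X,float)+np.array(p["t"])); return q[:2]/q[2]
ValueError: time passes only in moves, steps and waits
```

Too many camera_params calls. I'll cache the parameters.

```bash
cat > h.py <<'E'
from workcell import readout, cams, env, finder
import cv2, numpy as np, os, pickle
if not os.path.exists("cp.pkl"):
    pickle.dump({c:{k:np.array(v) for k,v in cams.camera_params(c).items() if k in("mtx","R","t")} for c in("top","side")},open("cp.pkl","wb"))
CP=pickle.load(open("cp.pkl","rb"))
def ray(cam,uv,z):
    p=CP[cam]; R,t=p["R"],p["t"]; c=-R.T@t
    d=R.T@np.linalg.solve(p["mtx"],[uv[0],uv[1],1.]); return c+d*(z-c[2])/d[2]
def proj(cam,X):
    p=CP[cam]; q=p["mtx"]@(p["R"]@np.array(X,float)+p["t"]); return q[:2]/q[2]
E
python3 c.py
```

```text
mill_tall [0.4672 0.0071] 0.91 [[0.4673, 0.0071], [0.4665, 0.0083]]
mill_short [ 0.4752 -0.1163] 0.89 [[0.4752, -0.117], [0.4761, -0.1125]]
shaker [0.6823 0.0101] 0.9 [[0.6835, 0.0086], [0.6826, 0.0118]]
jar_squat [0.6956 0.117 ] 0.92 [[0.6968, 0.1157], [0.6944, 0.1166]]
jar_slim [ 0.5716 -0.1218] 0.9 [[0.5723, -0.1223], [0.5716, -0.1194]]
tin [ 0.5811 -0.007  -0.0006] 0.9 [[0.5811, -0.007, -0.0006], [0.58, -0.0035, -0.0459]]
tray_three [ 0.4987  0.3312 -0.2584] 0.94 [[0.4996, 0.3312, -0.2576], [0.4987, 0.3312, -0.2584]]
tray_two [ 0.5087 -0.334  -0.0224] 0.96 [[0.5091, -0.3347, -0.0072], [0.5087, -0.334, -0.0224]]
```

View pics/ctop.png

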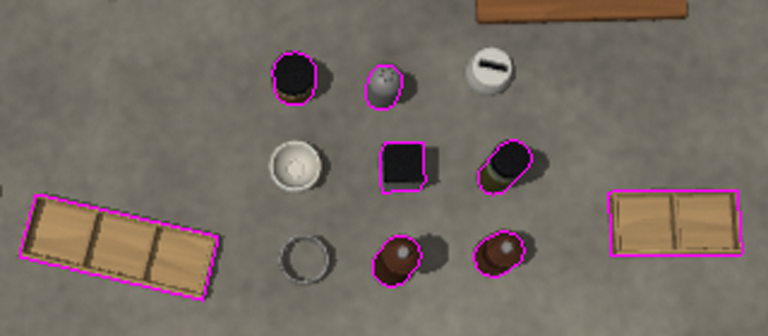

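View pics/cside.png

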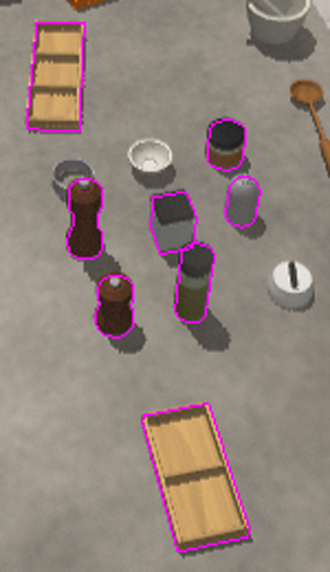

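```bash
cat > go.py <<'E'
import sys
from workcell import readout
import numpy as np
from scipy.spatial.transform import Rotation as Ro
x,y,z,phi=map(float,sys.argv[1:5])
s=readout.get_state(); q=s["orientation"]; R=Ro.from_quat([q[1],q[2],q[3],q[0]])
c,n=np.cos(phi),np.sin(phi)
T=Ro.from_matrix(np.array([[0,0,-1],[c,n,0],[n,-c,0]]).T)
d=R.inv().apply(np.array([x,y,z])-s["tcp_pos"]); r=(R.inv()*T).as_rotvec()
print("clk",round(s["clock"],2),"tcp",np.round(s["tcp_pos"],4),"gap",round(s["finger_gap"],4),"F",np.round(s["wrist_force"],1),"q",np.round(s["joint_pos"],2))
print("shift",np.round(d,4),"turn",np.round(r,3))
E
python3 go.py .581 -.006 .23 0
```

```text
clk 0.9 tcp [0.1873 0.5437 0.2313] gap 0.0855 F [-0.9 -0.4  0.1] q [1.1  0.31 0.05 1.3  0.   1.43]
shift [ 0.0013 -0.3915  0.5513] turn [ 1.239 -0.    -0.   ]
```

drive_tool(moves=[[[0,-0.034,0.048,0.12,0,0,50],[0,-0.068,0.096,0.24,0,0,50],[0,-0.102,0.144,0.36,0,0,50],[0,-0.136,0.192,0.48,0,0,50],[0,-0.17,0.24,0.6,0,0,50]]], squeeze=40)

```text
clock: 1.52
tcp_pos: [0.3598, 0.3033, 0.2316]
orientation: [0.631, 0.319, 0.631, -0.318]
wrist_force: [1.0, -0.2, -0.3]
finger_gap: 0.069
```

```bash
python3 go.py .581 -.006 .2 0
```

```text
clk 1.52 tcp [0.3598 0.3033 0.2316] gap 0.069 F [ 1.  -0.2 -0.3] q [ 0.53  0.11 -0.21  1.25 -0.    1.46]
shift [ 0.0316 -0.0055  0.3802] turn [ 0.635 -0.    -0.001]
```

drive_tool(moves=[[[0,-0.001,0.058,0.12,0,0,50],[0,-0.002,0.116,0.24,0,0,50],[0,-0.003,0.174,0.36,0,0,50],[0,-0.004,0.232,0.48,0,0,50],[0.01,-0.004,0.29,0.6,0,0,50]]])

```text
clock: 2.15
tcp_pos: [0.5303, 0.0657, 0.2225]
orientation: [0.508, 0.493, 0.507, -0.491]
wrist_force: [0.5, 0.8, -0.3]
finger_gap: 0.069
```

```bash
python3 go.py .581 -.006 .2 0
```

```text
clk 2.15 tcp [0.5303 0.0657 0.2225] gap 0.069 F [ 0.5  0.8 -0.3] q [-0.03  0.23 -0.08  1.25  0.    1.51]
shift [0.0226 0.0484 0.0733] turn [ 0.031 -0.001 -0.004]
```

drive_tool(moves=[[[0.005,0.025,0.037,0.031,0,0,50],[0.0226,0.0484,0.0733,0.031,0,0,50],[0.0226,0.0484,0.0733,0.031,0,0,50],[0.07,0.0484,0.0733,0.031,0,0,50],[0.11,0.0484,0.0733,0.031,0,0,50]]])

```text
clock: 2.78
tcp_pos: [0.581, -0.0053, 0.1121]
orientation: [0.501, 0.501, 0.499, -0.499]
wrist_force: [0.6, -0.1, 0.1]
finger_gap: 0.0688
```

```bash
python3 go.py .581 -.006 .022 0
cat > pic.py <<'E'
import sys
from h import *
c,n,x0,y0,x1,y1=sys.argv[1],sys.argv[2],*map(int,sys.argv[3:7])
im=cams.read_camera(c)[y0:y1,x0:x1]; f=min(780/(x1-x0),580/(y1-y0),4)
cv2.imwrite(f"pics/{n}.png",cv2.resize(im,None,fx=f,fy=f,interpolation=2))
E
python3 pic.py side d1 200 120 380 300
```

```text
clk 2.77 tcp [ 0.581  -0.0053  0.1121] gap 0.0688 F [ 0.6 -0.1  0.1] q [-0.15  0.38 -0.15  1.03  0.    1.42]
shift [ 0.0901 -0.0004  0.0008] turn [ 0.001 -0.001 -0.004]
```

View pics/d1.png

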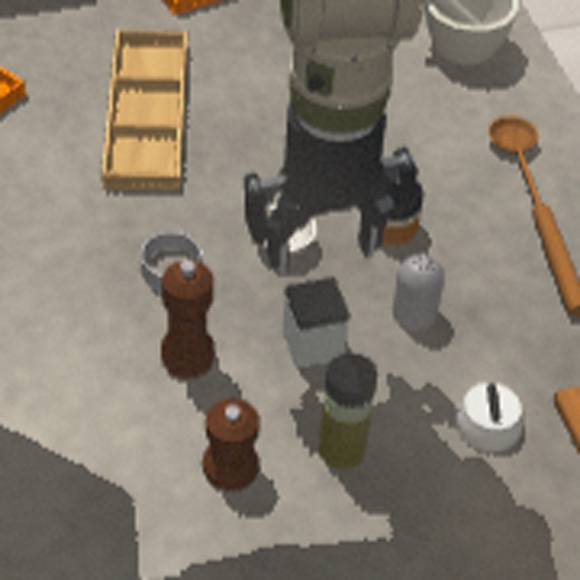

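The gripper is straight above the tin (crop 317,320), its fingers either side in x, with the neighbours clear. Descending.

drive_tool(moves=[[[0.03,0,0,0,0,0,50],[0.06,0,0.0008,0,0,0,50],[0.08,0,0.0008,0,0,0,50],[0.09,0,0.0008,0,0,0,50],[0.09,0,0.0008,0,0,0,50]]])

```text
clock: 3.45
tcp_pos: [0.5768, -0.0048, 0.0167]
orientation: [0.498, 0.499, 0.502, -0.5]
wrist_force: [0.3, 0.1, -0.4]
finger_gap: 0.0687
```

drive_tool(moves=[[[0,0,0,0,0,0,140],[0,0,0,0,0,0,140],[0,0,0,0,0,0,140],[0,0,0,0,0,0,140],[0,0,0,0,0,0,140]]])

```text
clock: 4.08
tcp_pos: [0.5781, -0.0048, 0.0183]
orientation: [0.499, 0.5, 0.501, -0.5]
wrist_force: [-1.0, 1.2, 5.6]
finger_gap: 0.0455
```

drive_tool(moves=[[[-0.02,0,0,0,0,0,140],[-0.06,0,0,0,0,0,140],[-0.1,0,0,0,0,0,140],[-0.14,0,0,0,0,0,140],[-0.17,0,0,0,0,0,140]]])

```text
clock: 4.7
tcp_pos: [0.5787, -0.0053, 0.1903]
orientation: [0.5, 0.5, 0.501, -0.499]
wrist_force: [0.3, 0.0, -0.8]
finger_gap: 0.0454
```

```bash
python3 go.py .509 -.298 .2 -.01;python3 pic.py side d2 200 80 380 300
```

```text
clk 4.7 tcp [ 0.5787 -0.0053  0.1903] gap 0.0454 F [ 0.3  0.  -0.8] q [-0.15  0.34 -0.02  1.21  0.    1.42]
shift [-0.0102 -0.0701  0.2926] turn [ 0.011 -0.002  0.001]
```

View pics/d2.png

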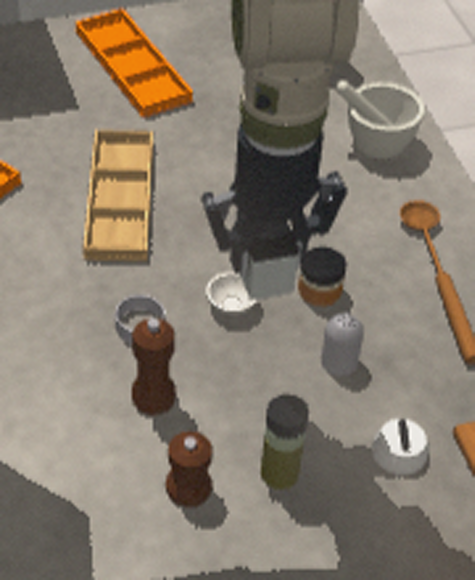

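```bash
python3 go.py .5088 -.3705 .19 -.01
```

```text
clk 4.75 tcp [ 0.5804 -0.0056  0.1942] gap 0.0453 F [ 1.6 -0.8  2.5] q [-0.15  0.33 -0.02  1.22  0.    1.42]
shift [ 0.0035 -0.0721  0.3648] turn [ 0.011 -0.001 -0.005]
```

drive_tool(moves=[[[0,-0.008,0.04,0.0,0,0,140],[0,-0.018,0.09,0.005,0,0,140],[0,-0.03,0.15,0.01,0,0,140],[0,-0.042,0.21,0.01,0,0,140],[0.0,-0.053,0.27,0.01,0,0,140]]])

```text
clock: 5.38
tcp_pos: [0.5269, -0.2772, 0.1932]
orientation: [0.499, 0.504, 0.497, -0.501]
wrist_force: [1.7, -0.1, -1.6]
finger_gap: 0.046
```

```bash
python3 go.py .5088 -.3705 .15 -.01
```

```text
clk 5.38 tcp [ 0.5269 -0.2772  0.1932] gap 0.046 F [ 1.7 -0.1 -1.6] q [-0.62  0.36  0.02  1.23  0.    0.96]
shift [ 0.043  -0.0175  0.0935] turn [ 0.001 -0.002 -0.005]
```

drive_tool(moves=[[[0,-0.008,0.045,0.0,0,0,140],[0.01,-0.0175,0.08,0,0,-0.005,140],[0.03,-0.0175,0.0935,0,0,-0.005,140],[0.06,-0.0175,0.0935,0,0,-0.005,140],[0.09,-0.0175,0.0935,0,0,-0.005,140]]])

```text
clock: 6.0
tcp_pos: [0.5088, -0.3695, 0.1009]
orientation: [0.497, 0.502, 0.499, -0.502]
wrist_force: [0.5, -0.6, 0.0]
finger_gap: 0.0455
```

```bash
python3 go.py .5088 -.3705 .024 -.01;python3 pic.py side d3 240 250 380 384; python3 pic.py top d4 340 120 480 230
```

```text
clk 6.0 tcp [ 0.5088 -0.3695  0.1009] gap 0.0455 F [ 0.5 -0.6  0. ] q [-0.76  0.48 -0.03  1.06  0.    0.82]
shift [0.0769 0.0001 0.0012] turn [ 0.002 -0.003  0.001]
```

View pics/d3.png

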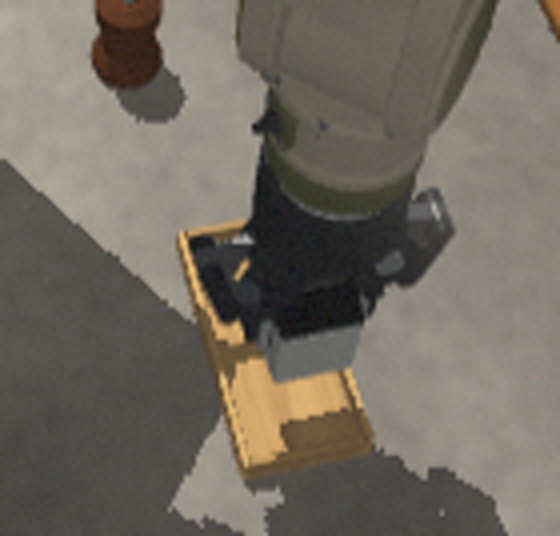

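View pics/d4.png

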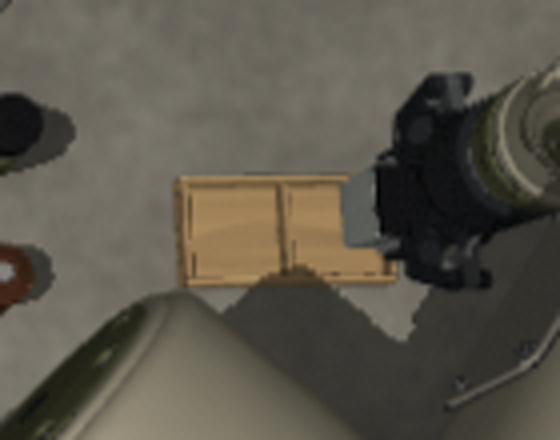

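drive_tool(moves=[[[0.025,0,0.0012,0,0,0,140],[0.045,0,0.0012,0,0,0,140],[0.06,0,0.0012,0,0,0,140],[0.07,0,0.0012,0,0,0,140],[0.07,0,0.0012,0,0,0,140]]])

```text
clock: 6.72
tcp_pos: [0.5061, -0.3675, 0.0277]
orientation: [0.494, 0.502, 0.502, -0.502]
wrist_force: [0.3, -0.5, -0.6]
finger_gap: 0.0458
```

```bash
python3 go.py .5088 -.3705 .023 -.01
```

```text
clk 6.72 tcp [ 0.5061 -0.3675  0.0277] gap 0.0458 F [ 0.3 -0.5 -0.6] q [-0.76  0.54 -0.12  0.92  0.    0.82]
shift [0.0046 0.0027 0.003 ] turn [ 0.002 -0.009  0.007]
```

drive_tool(moves=[[[0.002,0.002,0.003,0,-0.009,0.007,140],[0.0045,0.0027,0.003,0,-0.009,0.007,140],[0.0045,0.0027,0.003,0,-0.009,0.007,140],[0.0045,0.0027,0.003,0,-0.009,0.007,110],[0.0045,0.0027,0.003,0,-0.009,0.007,65]]])

```text
clock: 7.35
tcp_pos: [0.5089, -0.3706, 0.0234]
orientation: [-0.498, -0.502, -0.498, 0.502]
wrist_force: [0.1, -0.8, -0.4]
finger_gap: 0.0634
```

drive_tool(moves=[[[0,0,0,0,0,0,55],[0,0,0,0,0,0,55],[-0.02,0,0,0,0,0,55],[-0.06,0,0,0,0,0,55],[-0.11,0,0,0,0,0,55]]])

```text
clock: 7.98
tcp_pos: [0.5081, -0.3698, 0.1333]
orientation: [-0.497, -0.502, -0.499, 0.502]
wrist_force: [0.5, -0.2, 0.3]
finger_gap: 0.067
```

```bash
python3 go.py .5715 -.1215 .2 0;python3 pic.py side d5 220 230 380 384
```

```text
clk 7.97 tcp [ 0.5081 -0.3698  0.1333] gap 0.067 F [ 0.5 -0.2  0.3] q [-0.76  0.46  0.02  1.13 -0.    0.82]
shift [-0.0665  0.0613 -0.2489] turn [-0.008 -0.001  0.002]
```

View pics/d5.png

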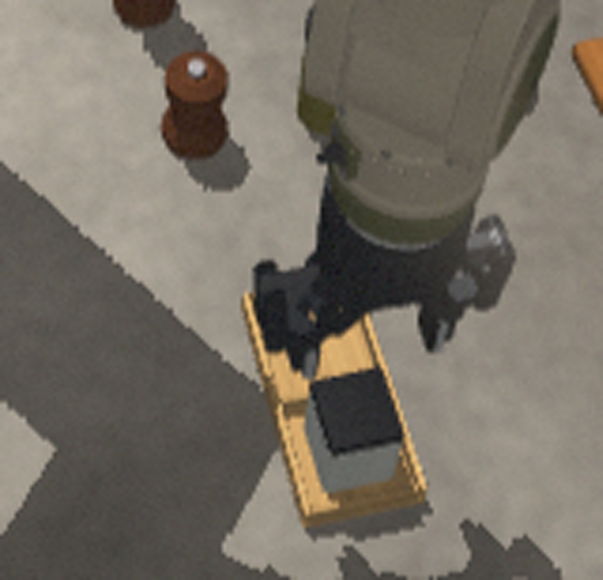

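The tin stands in the far compartment (crop 355,430). Next is the slim jar.

drive_tool(moves=[[[-0.03,0.01,-0.04,0,0,0,55],[-0.06,0.023,-0.095,0,0,0,55],[-0.0665,0.037,-0.15,0,0,0,55],[-0.0665,0.05,-0.205,0,0,0,55],[-0.0665,0.061,-0.248,-0.008,0,0,55]]])

```text
clock: 8.65
tcp_pos: [0.5739, -0.1223, 0.2074]
orientation: [0.504, 0.5, 0.497, -0.499]
wrist_force: [0.7, 0.5, -0.2]
finger_gap: 0.0669
```

```bash
python3 go.py .5715 -.1215 .055 0
```

```text
clk 8.65 tcp [ 0.5739 -0.1223  0.2074] gap 0.0669 F [ 0.7  0.5 -0.2] q [-0.34  0.34  0.02  1.24 -0.    1.22]
shift [ 0.1524 -0.0035 -0.0019] turn [ 0.002  0.007 -0.007]
```

drive_tool(moves=[[[0.02,-0.003,0,0,0.007,-0.007,55],[0.05,-0.0035,-0.001,0,0.007,-0.007,55],[0.075,-0.0035,-0.001,0,0.007,-0.007,55],[0.085,-0.0035,-0.001,0,0.007,-0.007,55],[0.085,-0.0035,-0.001,0,0.007,-0.007,55]]])

```text
clock: 9.28
tcp_pos: [0.5703, -0.1225, 0.1215]
orientation: [0.5, 0.5, 0.501, -0.5]
wrist_force: [-0.4, -0.1, -0.3]
finger_gap: 0.0674
```

```bash
python3 go.py .5715 -.1215 .055 0; python3 pic.py side d6 220 150 380 310
```

```text
clk 9.28 tcp [ 0.5703 -0.1225  0.1215] gap 0.0674 F [-0.4 -0.1 -0.3] q [-0.35  0.38 -0.13  1.06 -0.    1.22]
shift [ 0.0665  0.0013 -0.0009] turn [ 0.001 -0.     0.001]
```

View pics/d6.png

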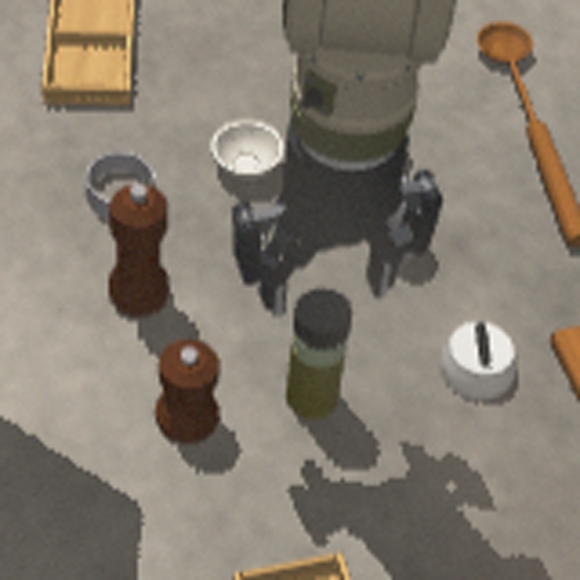

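drive_tool(moves=[[[0.02,0.001,-0.001,0,0,0,55],[0.04,0.002,-0.001,0,0,0,55],[0.055,0.002,-0.001,0,0,0,55],[0.0665,0.0015,-0.001,0,0,0,55],[0.0665,0.0013,-0.001,0,0,0,55]]])

```text
clock: 9.95
tcp_pos: [0.5717, -0.1215, 0.0554]
orientation: [0.5, 0.5, 0.501, -0.5]
wrist_force: [-0.6, 0.7, 0.2]
finger_gap: 0.0671
```

drive_tool(moves=[[[0,0.002,0,0,0,0,155],[0,0.002,0,0,0,0,155],[0,0.002,0,0,0,0,155],[0,0.002,0,0,0,0,155],[0,0.002,0,0,0,0,155]]])

```text
clock: 10.58
tcp_pos: [0.5743, -0.1217, 0.0561]
orientation: [0.5, 0.5, 0.5, -0.5]
wrist_force: [-0.7, 0.1, 4.9]
finger_gap: 0.04
```

drive_tool(moves=[[[-0.02,0,0,0,0,0,155],[-0.05,0,0,0,0,0,155],[-0.08,0,0,0,0,0,155],[-0.11,0,0,0,0,0,155],[-0.12,0,0,0,0,0,155]]])

```text
clock: 11.2
tcp_pos: [0.5749, -0.1219, 0.1775]
orientation: [0.501, 0.5, 0.499, -0.499]
wrist_force: [-0.1, 0.8, -2.1]
finger_gap: 0.0398
```

```bash
python3 go.py .5092 -.2975 .19 -.01; python3 pic.py side d7 220 130 380 310
```

```text
clk 11.2 tcp [ 0.5749 -0.1219  0.1775] gap 0.0398 F [-0.1  0.8 -2.1] q [-0.35  0.36 -0.03  1.19 -0.    1.22]
shift [-0.0125 -0.0659  0.1756] turn [ 0.011  0.001 -0.002]
```

View pics/d7.png

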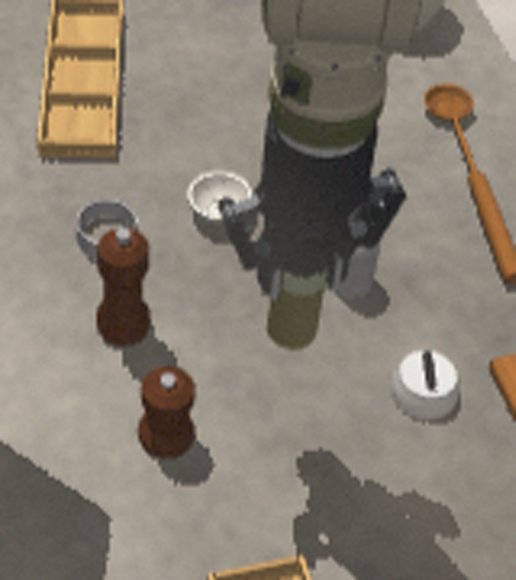

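drive_tool(moves=[[[-0.005,-0.01,0.03,0,0,0,155],[-0.005,-0.025,0.07,0,0,0,155],[0,-0.045,0.12,0.005,0,0,155],[0.01,-0.0595,0.16,0.011,0,0,155],[0.02,-0.066,0.1756,0.011,0,0,155]]])

```text
clock: 11.88
tcp_pos: [0.5077, -0.2992, 0.1557]
orientation: [0.497, 0.503, 0.497, -0.503]
wrist_force: [-0.1, 0.3, -1.4]
finger_gap: 0.0398
```

```bash
python3 go.py .5092 -.2975 .061 -.01
```

```text
clk 11.88 tcp [ 0.5077 -0.2992  0.1557] gap 0.0398 F [-0.1  0.3 -1.4] q [-0.67  0.37 -0.06  1.14  0.    0.91]
shift [ 0.0947  0.0014 -0.0016] turn [-0.003 -0.    -0.001]
```

drive_tool(moves=[[[0.02,0.001,-0.001,-0.003,0,0,155],[0.045,0.0014,-0.0016,-0.003,0,0,155],[0.065,0.0014,-0.0016,-0.003,0,0,155],[0.08,0.0014,-0.0016,-0.003,0,0,155],[0.084,0.0014,-0.0016,-0.003,0,0,155]]])

```text
clock: 12.5
tcp_pos: [0.5085, -0.2964, 0.0701]
orientation: [0.497, 0.502, 0.499, -0.502]
wrist_force: [0.1, -0.0, -1.3]
finger_gap: 0.0395
```

```bash
python3 go.py .5092 -.2975 .061 -.01; python3 pic.py side d8 220 230 380 384
```

```text
clk 12.5 tcp [ 0.5085 -0.2964  0.0701] gap 0.0395 F [ 0.1 -0.  -1.3] q [-0.66  0.44 -0.18  0.95  0.    0.92]
shift [0.0091 0.0007 0.0011] turn [ 0.001 -0.002  0.001]
```

View pics/d8.png

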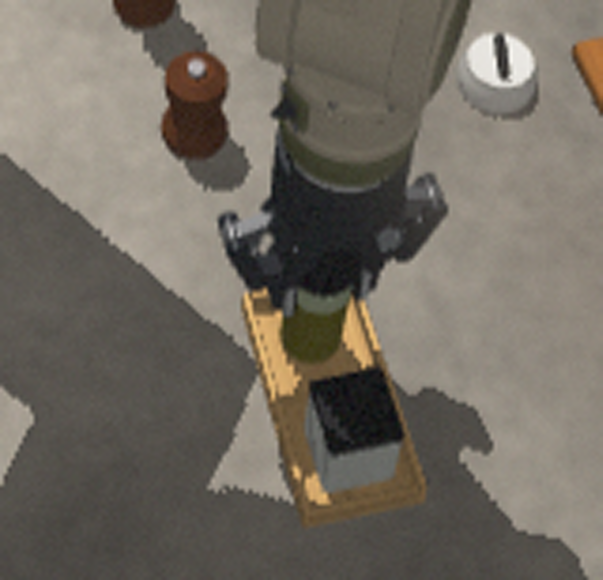

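The jar sits over the near compartment, clear of the tin. Lowering and releasing.

drive_tool(moves=[[[0.004,0.0007,0.001,0,0,0,155],[0.009,0.0007,0.001,0,0,0,155],[0.009,0.0007,0.001,0,0,0,155],[0.009,0.0007,0.001,0,0,0,120],[0.009,0.0007,0.001,0,0,0,70]]])

```text
clock: 13.18
tcp_pos: [0.5096, -0.2979, 0.0618]
orientation: [0.497, 0.503, 0.498, -0.502]
wrist_force: [0.0, 0.3, 0.3]
finger_gap: 0.061
```

drive_tool(moves=[[[0,0,0,0,0,0,55],[0,0,0,0,0,0,55],[-0.03,0,0,0,0,0,55],[-0.08,0,0,0,0,0,55],[-0.13,0,0,0,0,0,50]]])

```text
clock: 13.8
tcp_pos: [0.5093, -0.2979, 0.1929]
orientation: [0.497, 0.503, 0.498, -0.502]
wrist_force: [0.4, 0.3, 0.8]
finger_gap: 0.0688
```

```bash
python3 go.py .6825 .0105 .2 0; python3 pic.py side d9 220 230 380 384
```

```text
clk 13.8 tcp [ 0.5093 -0.2979  0.1929] gap 0.0688 F [0.4 0.3 0.8] q [-0.67  0.36  0.01  1.23  0.    0.91]
shift [-0.0067  0.1703 -0.31  ] turn [-0.009 -0.002  0.001]
```

View pics/d9.png

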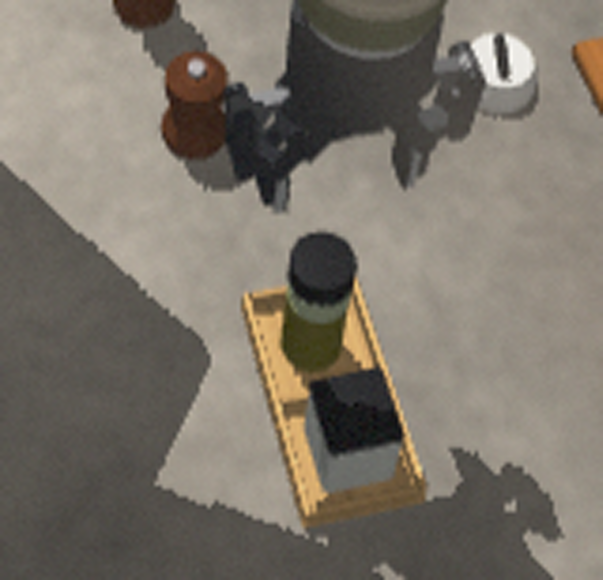

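drive_tool(moves=[[[-0.005,0.025,-0.045,0,0,0,55],[-0.0067,0.053,-0.098,0,0,0,55],[-0.0067,0.082,-0.15,0,0,0,55],[-0.0067,0.11,-0.2,0,0,0,55],[-0.0067,0.138,-0.25,-0.009,0,0,55]]])

```text
clock: 14.48
tcp_pos: [0.653, -0.0494, 0.2073]
orientation: [0.503, 0.501, 0.497, -0.499]
wrist_force: [-0.4, -1.0, -0.8]
finger_gap: 0.067
```

```bash
python3 go.py .6825 .0105 .1 0
```

```text
clk 14.47 tcp [ 0.653  -0.0494  0.2073] gap 0.067 F [-0.4 -1.  -0.8] q [-0.2   0.47  0.22  1.31 -0.    1.37]
shift [ 0.1072  0.0286 -0.0604] turn [ 0.     0.005 -0.008]
```

drive_tool(moves=[[[0.01,0.02,-0.04,0,0.005,-0.008,55],[0.02,0.0286,-0.0604,0,0.005,-0.008,55],[0.04,0.0286,-0.0604,0,0.005,-0.008,55],[0.08,0.0286,-0.0604,0,0.005,-0.008,55],[0.107,0.0286,-0.0604,0,0.005,-0.008,55]]])

```text
clock: 15.1
tcp_pos: [0.6813, 0.0099, 0.098]
orientation: [-0.499, -0.5, -0.5, 0.501]
wrist_force: [-0.1, -0.4, 0.4]
finger_gap: 0.0671
```

```bash
python3 go.py .6825 .0105 .02 0; python3 pic.py side d10 250 130 410 270;  python3 pic.py top d11 220 80 380 220
```

```text
clk 15.1 tcp [0.6813 0.0099 0.098 ] gap 0.0671 F [-0.1 -0.4  0.4] q [-0.1   0.58  0.13  1.12 -0.    1.47]
shift [ 0.078   0.0014 -0.0006] turn [-0.001  0.     0.002]
```

View pics/d10.png

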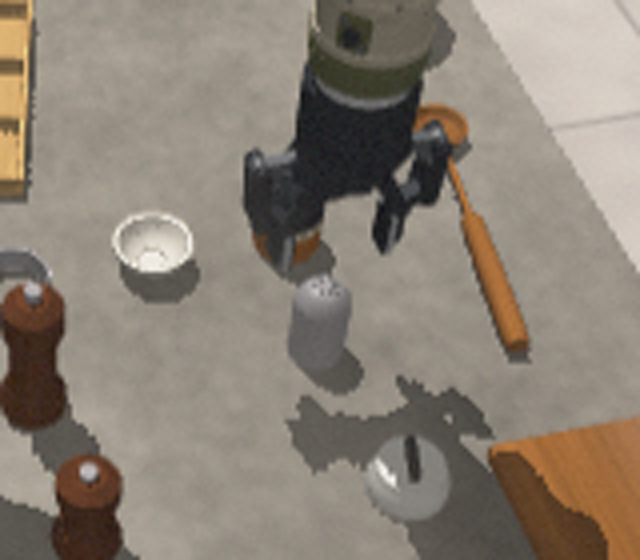

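drive_tool(moves=[[[0.025,0.0014,0,0,0,0,55],[0.05,0.003,0,0,0,0,55],[0.068,0.003,0,0,0,0,55],[0.077,0.002,0,0,0,0,55],[0.077,0.0014,0,0,0,0,55]]])

```text
clock: 15.82
tcp_pos: [0.6799, 0.0099, 0.0188]
orientation: [-0.498, -0.498, -0.502, 0.502]
wrist_force: [-1.3, 0.9, 0.2]
finger_gap: 0.0671
```

drive_tool(moves=[[[0,0.001,0,0,0,0,150],[0,0.001,0,0,0,0,150],[0,0.001,0,0,0,0,150],[0,0.001,0,0,0,0,150],[0,0.001,0,0,0,0,150]]])

```text
clock: 16.45
tcp_pos: [0.6821, 0.0098, 0.0203]
orientation: [-0.498, -0.499, -0.501, 0.502]
wrist_force: [0.3, -0.3, 6.9]
finger_gap: 0.0409
```

drive_tool(moves=[[[-0.02,0,0,0,0,0,150],[-0.06,0,0,0,0,0,150],[-0.1,0,0,0,0,0,150],[-0.14,0,0,0,0,0,150],[-0.16,0,0,0,0,0,150]]])

```text
clock: 17.08
tcp_pos: [0.6834, 0.0098, 0.1826]
orientation: [-0.499, -0.499, -0.5, 0.501]
wrist_force: [0.2, -0.5, -2.4]
finger_gap: 0.0406
```

```bash
python3 - <<'E'
import numpy as np
for y in(-.073,0,.073):
    a=-.258; print(y, .4988-np.sin(a)*y, .3312+np.cos(a)*y)
E
python3 go.py .5174 .4018 .19 -.258; python3 pic.py side d12 220 80 400 260
```

```text
-0.073 0.48017425008836645 0.26061613895351654
0 0.4988 0.3312
0.073 0.5174257499116336 0.40178386104648345
clk 17.07 tcp [0.6834 0.0098 0.1826] gap 0.0406 F [ 0.2 -0.5 -2.4] q [-0.1   0.55  0.29  1.31 -0.    1.47]
shift [-0.0071 -0.1665 -0.3918] turn [0.257 0.001 0.003]
```

View pics/d12.png

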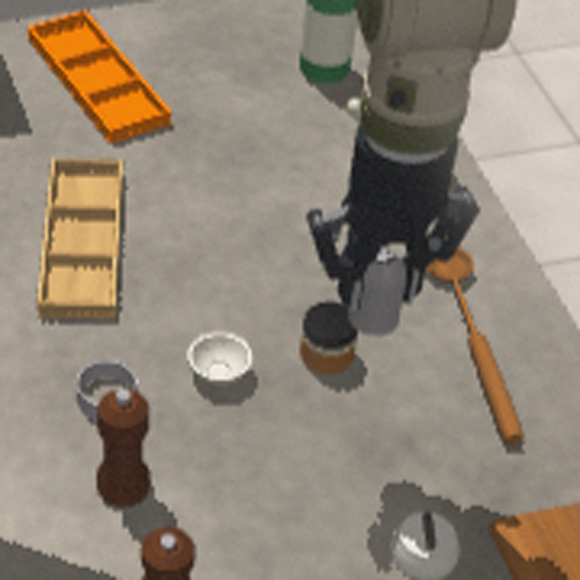

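drive_tool(moves=[[[-0.005,-0.016,-0.035,0.02,0,0,150],[-0.007,-0.036,-0.085,0.06,0,0,150],[-0.007,-0.059,-0.138,0.1,0,0,150],[-0.007,-0.081,-0.19,0.14,0,0,150],[-0.007,-0.102,-0.24,0.18,0,0,150]]])

```text
clock: 17.75
tcp_pos: [0.5808, 0.2512, 0.1902]
orientation: [-0.452, -0.543, -0.453, 0.544]
wrist_force: [1.1, 0.5, -2.2]
finger_gap: 0.0407
```

```bash
python3 go.py .5174 .4018 .15 -.258
```

```text
clk 17.75 tcp [0.5808 0.2512 0.1902] gap 0.0407 F [ 1.1  0.5 -2.2] q [ 0.28  0.44  0.13  1.27 -0.    2.03]
shift [ 0.0402 -0.0896 -0.1366] turn [0.076 0.001 0.002]
```

drive_tool(moves=[[[0,-0.03,-0.045,0.02,0,0,150],[0,-0.06,-0.09,0.05,0,0,150],[0.01,-0.08,-0.122,0.076,0,0,150],[0.025,-0.0896,-0.1366,0.076,0,0,150],[0.05,-0.0896,-0.1366,0.076,0,0,150]]])

```text
clock: 18.38
tcp_pos: [0.5168, 0.4027, 0.1389]
orientation: [-0.432, -0.559, -0.432, 0.561]
wrist_force: [0.1, -0.7, -1.4]
finger_gap: 0.0407
```

```bash
python3 go.py .5174 .4018 .026 -.258;  python3 pic.py side d13 200 80 320 200;  python3 pic.py top d14 100 120 260 260
```

```text
clk 18.38 tcp [0.5168 0.4027 0.1389] gap 0.0407 F [ 0.1 -0.7 -1.4] q [ 0.54  0.51  0.11  1.18 -0.    2.37]
shift [0.1129 0.001  0.0006] turn [0.002 0.002 0.002]
```

View pics/d13.png

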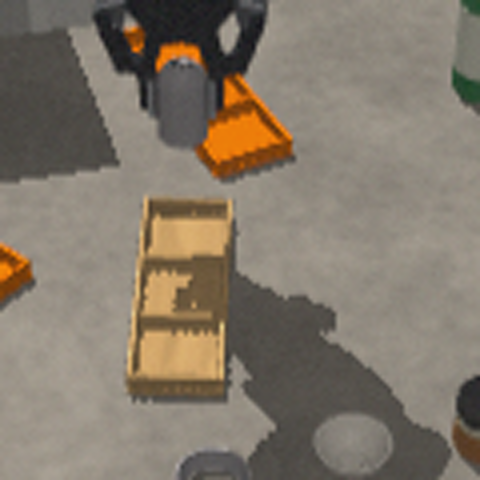

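View pics/d14.png

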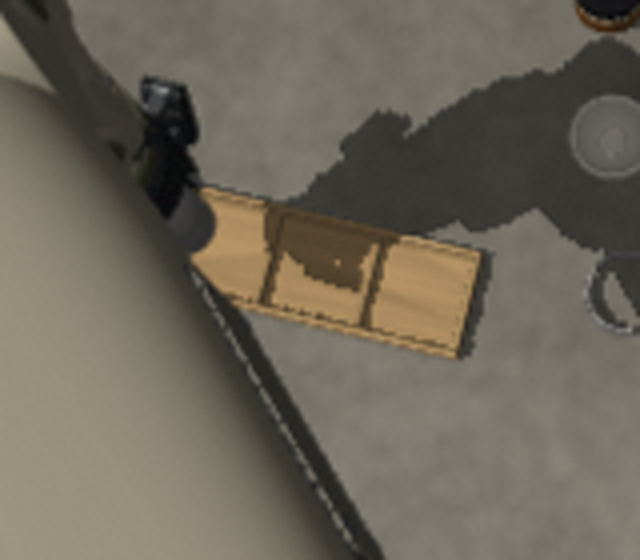

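drive_tool(moves=[[[0.025,0.001,0.0006,0,0,0,150],[0.055,0.002,0.0006,0,0,0,150],[0.08,0.002,0.0006,0,0,0,150],[0.095,0.001,0.0006,0,0,0,150],[0.1,0.001,0.0006,0,0,0,150]]])

```text
clock: 19.1
tcp_pos: [0.5148, 0.3978, 0.0347]
orientation: [-0.431, -0.556, -0.432, 0.564]
wrist_force: [-0.1, -0.5, -1.5]
finger_gap: 0.041
```

```bash
python3 go.py .5174 .4018 .0255 -.258;  python3 pic.py side d15 200 80 320 200
```

```text
clk 19.1 tcp [0.5148 0.3978 0.0347] gap 0.041 F [-0.1 -0.5 -1.5] q [ 0.53  0.58 -0.04  0.97 -0.    2.36]
shift [ 0.0092  0.0016 -0.0046] turn [-0.001  0.009  0.008]
```

View pics/d15.png

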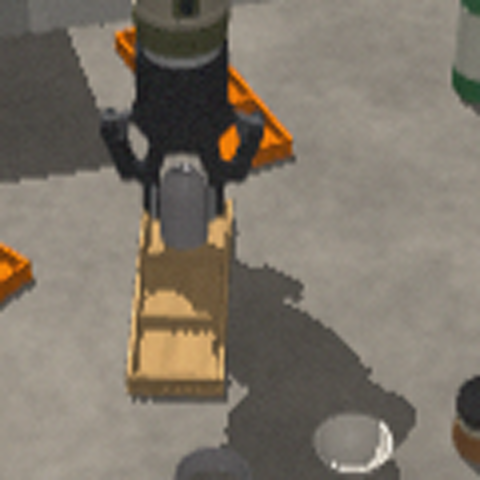

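drive_tool(moves=[[[0.003,0.0016,-0.0046,0,0.009,0.008,150],[0.009,0.0016,-0.0046,0,0.009,0.008,150],[0.009,0.0016,-0.0046,0,0.009,0.008,150],[0.009,0.0016,-0.0046,0,0.009,0.008,115],[0.009,0.0016,-0.0046,0,0.009,0.008,70]]])

```text
clock: 19.77
tcp_pos: [0.518, 0.4023, 0.0264]
orientation: [0.431, 0.561, 0.431, -0.56]
wrist_force: [-0.5, 1.5, 1.3]
finger_gap: 0.0615
```

drive_tool(moves=[[[0,0,0,0,0,0,55],[0,0,0,0,0,0,55],[-0.03,0,0,0,0,0,55],[-0.08,0,0,0,0,0,55],[-0.13,0,0,0,0,0,40]]])

```text
clock: 20.4
tcp_pos: [0.5175, 0.4019, 0.1575]
orientation: [0.431, 0.561, 0.431, -0.56]
wrist_force: [0.3, 0.4, -0.7]
finger_gap: 0.0721
```

```bash
python3 go.py .696 .1165 .18 0;  python3 pic.py side d16 200 80 320 200
```

```text
clk 20.4 tcp [0.5175 0.4019 0.1575] gap 0.0721 F [ 0.3  0.4 -0.7] q [0.54 0.5  0.14 1.21 0.   2.37]
shift [-0.0226  0.2456  0.2303] turn [-0.259 -0.001 -0.001]
```

View pics/d16.png

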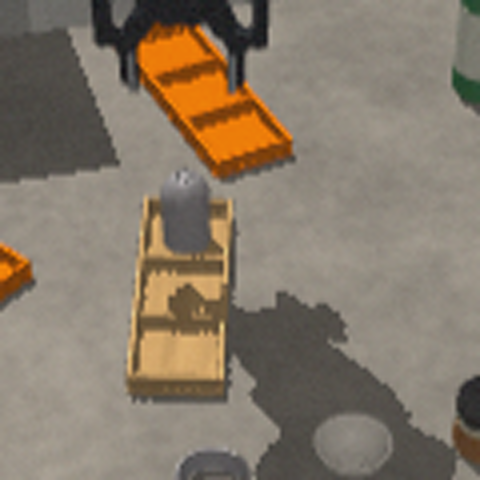

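drive_tool(moves=[[[-0.015,0.03,0.028,-0.03,0,0,40],[-0.0226,0.07,0.065,-0.07,0,0,40],[-0.0226,0.112,0.105,-0.12,0,0,40],[-0.0226,0.153,0.143,-0.17,0,0,40],[-0.0226,0.194,0.182,-0.22,0,0,40]]])

```text
clock: 21.08
tcp_pos: [0.6621, 0.1766, 0.1885]
orientation: [0.492, 0.513, 0.49, -0.505]
wrist_force: [1.8, 0.2, 0.4]
finger_gap: 0.0721
```

```bash
python3 go.py .696 .1165 .1 0
```

```text
clk 21.07 tcp [0.6621 0.1766 0.1885] gap 0.0721 F [1.8 0.2 0.4] q [0.14 0.54 0.28 1.3  0.01 1.75]
shift [0.0885 0.0351 0.0594] turn [-0.037 -0.007 -0.011]
```

drive_tool(moves=[[[0.005,0.02,0.03,-0.02,-0.007,-0.01,40],[0.01,0.035,0.0594,-0.037,-0.007,-0.011,40],[0.03,0.0351,0.0594,-0.037,-0.007,-0.011,40],[0.065,0.0351,0.0594,-0.037,-0.007,-0.011,40],[0.088,0.0351,0.0594,-0.037,-0.007,-0.011,40]]])

```text
clock: 21.7
tcp_pos: [0.6954, 0.1162, 0.0985]
orientation: [-0.5, -0.5, -0.5, 0.5]
wrist_force: [-0.1, -0.7, -1.1]
finger_gap: 0.072
```

```bash
python3 go.py .696 .1165 .019 0; python3 pic.py side d17 260 110 400 250
```

```text
clk 21.7 tcp [0.6954 0.1162 0.0985] gap 0.072 F [-0.1 -0.7 -1.1] q [ 0.05  0.63  0.21  1.16 -0.    1.62]
shift [ 0.0795  0.0008 -0.0003] turn [0.    0.    0.002]
```

View pics/d17.png

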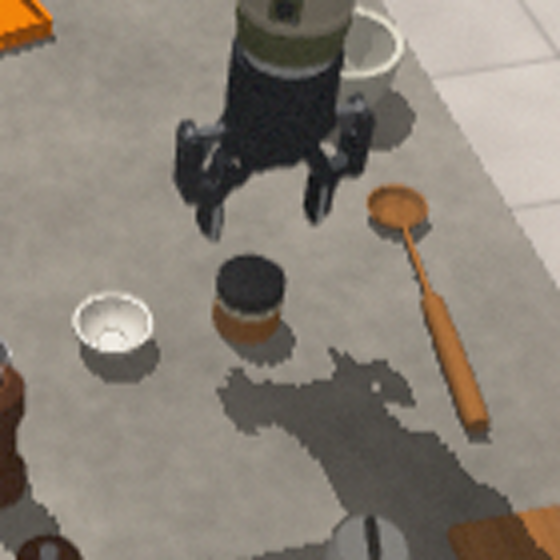

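drive_tool(moves=[[[0.025,0.001,0,0,0,0,40],[0.05,0.003,0,0,0,0,40],[0.068,0.003,0,0,0,0,40],[0.078,0.0025,0,0,0,0,40],[0.079,0.0015,0,0,0,0,40]]])

```text
clock: 22.38
tcp_pos: [0.6944, 0.1162, 0.0158]
orientation: [-0.498, -0.498, -0.502, 0.502]
wrist_force: [0.5, 0.8, 0.4]
finger_gap: 0.0718
```

drive_tool(moves=[[[0,0.001,0,0,0,0,120],[0,0.001,0,0,0,0,120],[0,0.001,0,0,0,0,120],[0,0.001,0,0,0,0,120],[0,0.001,0,0,0,0,120]]])

```text
clock: 23.0
tcp_pos: [0.6964, 0.1162, 0.0171]
orientation: [-0.499, -0.499, -0.501, 0.501]
wrist_force: [-0.4, 0.6, 4.9]
finger_gap: 0.0508
```

drive_tool(moves=[[[-0.02,0,0,0,0,0,120],[-0.06,0,0,0,0,0,120],[-0.1,0,0,0,0,0,120],[-0.14,0,0,0,0,0,120],[-0.16,0,0,0,0,0,120]]])

```text
clock: 23.62
tcp_pos: [0.6978, 0.1163, 0.1795]
orientation: [-0.5, -0.499, -0.501, 0.501]
wrist_force: [0.6, 0.3, -0.8]
finger_gap: 0.0511
```

```bash
python3 go.py .4802 .2606 .18 -.258; python3 pic.py side d18 200 80 380 260
```

```text
clk 23.62 tcp [0.6978 0.1163 0.1795] gap 0.0511 F [ 0.6  0.3 -0.8] q [ 0.05  0.6   0.37  1.34 -0.    1.62]
shift [-1.000e-04 -2.176e-01 -1.443e-01] turn [0.258 0.001 0.002]
```

View pics/d18.png

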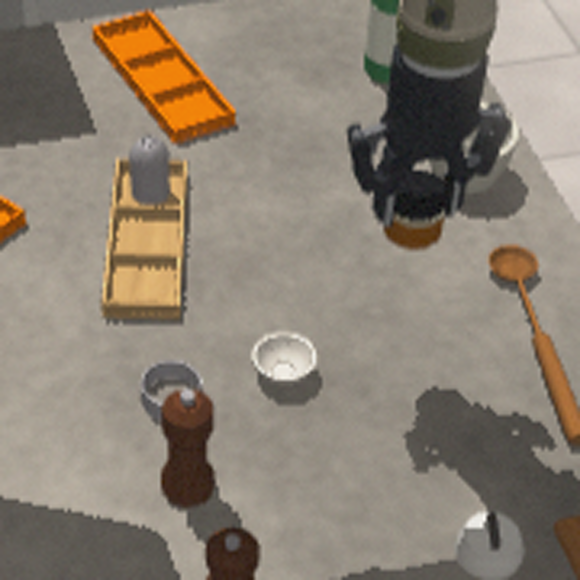

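drive_tool(moves=[[[-0.005,-0.025,-0.017,0.03,0,0,120],[-0.005,-0.065,-0.043,0.07,0,0,120],[-0.005,-0.11,-0.073,0.13,0,0,120],[-0.003,-0.155,-0.103,0.19,0,0,120],[0,-0.19,-0.126,0.24,0,0,120]]])

```text
clock: 24.3
tcp_pos: [0.5058, 0.2431, 0.1804]
orientation: [-0.436, -0.556, -0.436, 0.557]
wrist_force: [1.1, -0.1, -1.0]
finger_gap: 0.0512
```

```bash
python3 go.py .4802 .2606 .11 -.258
```

```text
clk 24.3 tcp [0.5058 0.2431 0.1804] gap 0.0512 F [ 1.1 -0.1 -1. ] q [ 0.3   0.31 -0.09  1.18 -0.    2.12]
shift [ 0.0705 -0.029  -0.011 ] turn [0.017 0.001 0.001]
```

drive_tool(moves=[[[0,-0.02,-0.008,0.017,0,0,120],[0.01,-0.029,-0.011,0.017,0,0,120],[0.035,-0.029,-0.011,0.017,0,0,120],[0.065,-0.029,-0.011,0.017,0,0,120],[0.1,-0.029,-0.011,0.017,0,0,120]]])

```text
clock: 24.92
tcp_pos: [0.4808, 0.2601, 0.0787]
orientation: [-0.431, -0.56, -0.431, 0.561]
wrist_force: [-0.5, 0.7, -2.0]
finger_gap: 0.0507
```

```bash
python3 go.py .4802 .2606 .023 -.258;  python3 pic.py side d19 200 80 320 200
```

```text
clk 24.93 tcp [0.4808 0.2601 0.0787] gap 0.0507 F [-0.5  0.7 -2. ] q [ 0.35  0.35 -0.29  0.93 -0.    2.18]
shift [ 0.0557 -0.0006 -0.0003] turn [-0.     0.001  0.001]
```

View pics/d19.png

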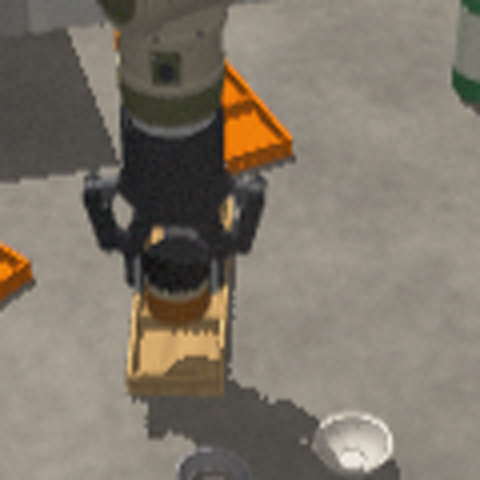

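drive_tool(moves=[[[0.02,0,0,0,0,0,120],[0.038,0,0,0,0,0,120],[0.046,0,0,0,0,0,120],[0.048,0,0,0,0,0,120],[0.048,0,0,0,0,0,120]]])

```text
clock: 25.6
tcp_pos: [0.4777, 0.2588, 0.0263]
orientation: [-0.431, -0.558, -0.432, 0.563]
wrist_force: [-0.9, 0.9, -1.8]
finger_gap: 0.0508
```

```bash
python3 go.py .4802 .2606 .023 -.258;  python3 pic.py side d20 200 80 320 200
```

```text
clk 25.6 tcp [0.4777 0.2588 0.0263] gap 0.0508 F [-0.9  0.9 -1.8] q [ 0.35  0.41 -0.35  0.82 -0.    2.18]
shift [ 0.0033  0.002  -0.0024] turn [-0.001  0.005  0.006]
```

View pics/d20.png

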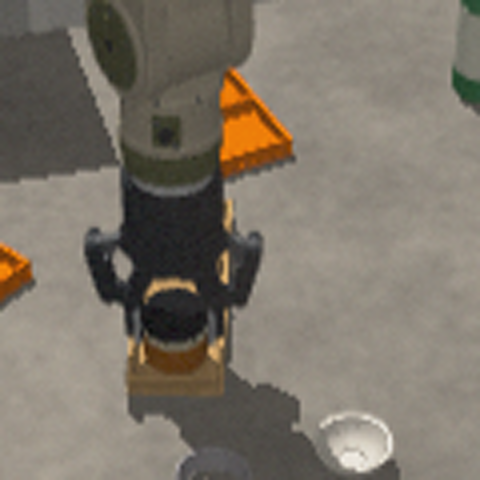

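drive_tool(moves=[[[0.001,0.002,-0.0024,0,0.005,0.006,120],[0.003,0.002,-0.0024,0,0.005,0.006,120],[0.003,0.002,-0.0024,0,0.005,0.006,120],[0.003,0.002,-0.0024,0,0.005,0.006,90],[0.003,0.002,-0.0024,0,0.005,0.006,50]]])

```text
clock: 26.28
tcp_pos: [0.4806, 0.2607, 0.0237]
orientation: [0.431, 0.561, 0.431, -0.56]
wrist_force: [0.5, 0.0, 0.1]
finger_gap: 0.0684
```

drive_tool(moves=[[[0,0,0,0,0,0,45],[0,0,0,0,0,0,45],[-0.03,0,0,0,0,0,45],[-0.08,0,0,0,0,0,45],[-0.13,0,0,0,0,0,45]]])

```text
clock: 26.9
tcp_pos: [0.4801, 0.2605, 0.1548]
orientation: [-0.431, -0.56, -0.432, 0.56]
wrist_force: [0.9, 1.2, 0.2]
finger_gap: 0.0701
```

```bash
python3 go.py .467 .0075 .21 0;  python3 pic.py side d21 200 80 320 200
```

```text
clk 26.9 tcp [0.4801 0.2605 0.1548] gap 0.0701 F [0.9 1.2 0.2] q [ 0.35  0.29 -0.17  1.11  0.    2.18]
shift [-0.0552  0.052   0.248 ] turn [-0.259 -0.     0.   ]
```

View pics/d21.png

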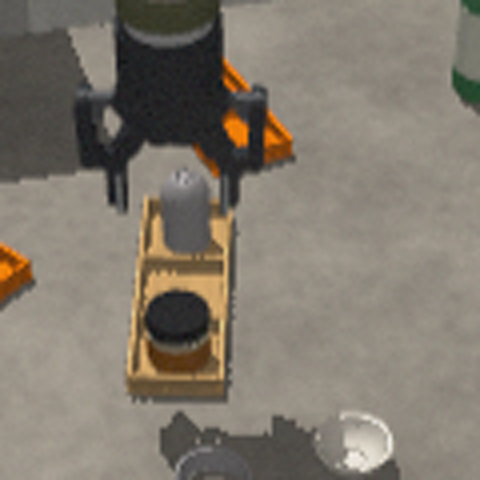

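drive_tool(moves=[[[-0.03,0.008,0.04,-0.04,0,0,50],[-0.055,0.02,0.095,-0.1,0,0,50],[-0.0552,0.032,0.15,-0.16,0,0,50],[-0.0552,0.043,0.205,-0.22,0,0,50],[-0.0552,0.052,0.247,-0.259,0,0,50]]])

```text
clock: 27.58
tcp_pos: [0.4699, 0.0076, 0.2164]
orientation: [0.502, 0.503, 0.499, -0.496]
wrist_force: [1.1, 0.6, 0.5]
finger_gap: 0.0685
```

```bash
python3 go.py .467 .0075 .14 0
```

```text
clk 27.57 tcp [0.4699 0.0076 0.2164] gap 0.0685 F [1.1 0.6 0.5] q [-0.16  0.11 -0.25  1.2   0.01  1.41]
shift [ 0.0764 -0.0037  0.0003] turn [ 0.001 -0.004 -0.01 ]
```

drive_tool(moves=[[[0.02,-0.002,0,0,-0.004,-0.01,50],[0.05,-0.0025,0,0,-0.004,-0.01,50],[0.07,-0.003,0,0,-0.004,-0.01,50],[0.076,-0.0035,0,0,-0.004,-0.01,50],[0.076,-0.0035,0,0,-0.004,-0.01,50]]])

```text
clock: 28.2
tcp_pos: [0.4671, 0.0079, 0.1404]
orientation: [0.5, 0.5, 0.5, -0.5]
wrist_force: [-0.2, 0.6, 0.6]
finger_gap: 0.0687
```

```bash
python3 go.py .467 .0075 .075 0; python3 pic.py side d22 200 120 340 290; python3 pic.py top d23 240 130 360 220
```

```text
clk 28.2 tcp [0.4671 0.0079 0.1404] gap 0.0687 F [-0.2  0.6  0.6] q [-0.15  0.16 -0.39  1.03 -0.    1.41]
shift [ 0.0654 -0.0001  0.0004] turn [ 0.001  0.    -0.   ]
```

View pics/d22.png

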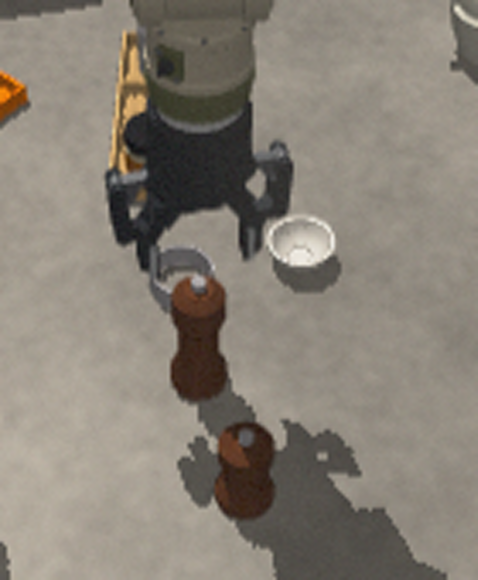

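View pics/d23.png

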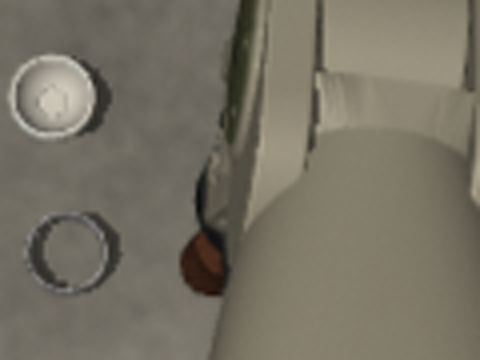

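drive_tool(moves=[[[0.02,0.001,0,0,0,0,50],[0.04,0.002,0,0,0,0,50],[0.055,0.002,0,0,0,0,50],[0.063,0.001,0,0,0,0,50],[0.063,0,0,0,0,0,50]]])

```text
clock: 28.92
tcp_pos: [0.4676, 0.0078, 0.078]
orientation: [0.501, 0.5, 0.5, -0.5]
wrist_force: [0.1, -0.4, 1.2]
finger_gap: 0.0686
```

drive_tool(moves=[[[0,0.001,0,0,0,0,145],[0,0.001,0,0,0,0,145],[0,0.001,0,0,0,0,145],[0,0.001,0,0,0,0,145],[0,0.001,0,0,0,0,145]]])

```text
clock: 29.55
tcp_pos: [0.4689, 0.0078, 0.0788]
orientation: [0.501, 0.5, 0.5, -0.499]
wrist_force: [-1.7, -0.8, 6.1]
finger_gap: 0.0427
```

drive_tool(moves=[[[-0.02,0,0,0,0,0,145],[-0.05,0,0,0,0,0,145],[-0.08,0,0,0,0,0,145],[-0.11,0,0,0,0,0,145],[-0.12,0,0,0,0,0,145]]])

```text
clock: 30.18
tcp_pos: [0.4698, 0.0077, 0.2004]
orientation: [0.502, 0.501, 0.499, -0.499]
wrist_force: [-0.3, -0.1, -2.4]
finger_gap: 0.0425
```

```bash
python3 go.py .4988 .3312 .2 -.258; python3 pic.py side d24 200 100 340 290
```

```text
clk 30.18 tcp [0.4698 0.0077 0.2004] gap 0.0425 F [-0.3 -0.1 -2.4] q [-0.15  0.12 -0.28  1.17 -0.    1.42]
shift [ 2.000e-04  2.950e-02 -3.235e-01] turn [ 0.259  0.001 -0.005]
```

View pics/d24.png

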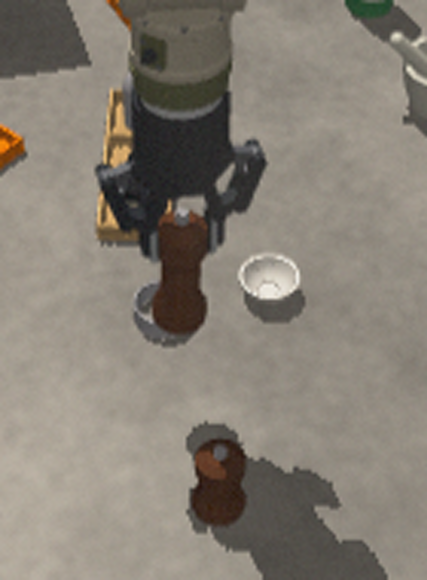

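drive_tool(moves=[[[0,0.003,-0.03,0.03,0,0,145],[0,0.008,-0.08,0.08,0,0,145],[0,0.013,-0.135,0.13,0,0,145],[0,0.018,-0.19,0.18,0,0,145],[0,0.022,-0.24,0.22,0,0,145]]])

```text
clock: 30.85
tcp_pos: [0.4909, 0.2495, 0.1988]
orientation: [0.443, 0.552, 0.441, -0.551]
wrist_force: [1.6, -0.5, -1.6]
finger_gap: 0.0426
```

```bash
python3 go.py .4988 .3312 .16 -.258
```

```text
clk 30.85 tcp [0.4909 0.2495 0.1988] gap 0.0426 F [ 1.6 -0.5 -1.6] q [ 0.33  0.28 -0.09  1.21 -0.    2.12]
shift [ 0.0386 -0.0102 -0.0815] turn [ 0.038  0.001 -0.004]
```

drive_tool(moves=[[[0,-0.005,-0.04,0.02,0,0,145],[0,-0.009,-0.07,0.038,0,-0.004,145],[0.01,-0.0102,-0.0815,0.038,0,-0.004,145],[0.03,-0.0102,-0.0815,0.038,0,-0.004,145],[0.045,-0.0102,-0.0815,0.038,0,-0.004,145]]])

```text
clock: 31.48
tcp_pos: [0.4979, 0.3302, 0.1511]
orientation: [-0.432, -0.559, -0.431, 0.562]
wrist_force: [0.1, -0.0, -0.3]
finger_gap: 0.043
```

```bash
python3 go.py .4988 .3312 .095 -.258;  python3 pic.py side d25 200 80 320 200
```

```text
clk 31.48 tcp [0.4979 0.3302 0.1511] gap 0.043 F [ 0.1 -0.  -0.3] q [ 0.45  0.39 -0.04  1.14 -0.    2.28]
shift [ 0.0561  0.0008 -0.0014] turn [0.    0.003 0.002]
```

View pics/d25.png

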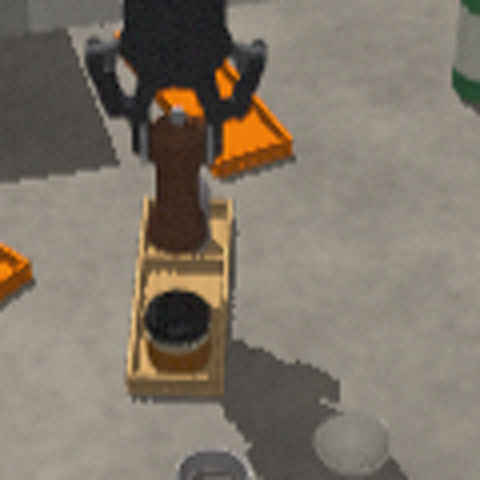

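drive_tool(moves=[[[0.02,0.001,-0.0014,0,0.003,0.002,145],[0.038,0.001,-0.0014,0,0.003,0.002,145],[0.05,0.001,-0.0014,0,0.003,0.002,145],[0.056,0.001,-0.0014,0,0.003,0.002,145],[0.056,0.001,-0.0014,0,0.003,0.002,145]]])

```text
clock: 32.15
tcp_pos: [0.4981, 0.3303, 0.0932]
orientation: [-0.431, -0.559, -0.432, 0.561]
wrist_force: [-0.5, 0.8, -1.8]
finger_gap: 0.0428
```

```bash
python3 go.py .4988 .3312 .084 -.258;  python3 pic.py side d26 200 80 320 200
```

```text
clk 32.15 tcp [0.4981 0.3303 0.0932] gap 0.0428 F [-0.5  0.8 -1.8] q [ 0.45  0.43 -0.13  1.01 -0.    2.28]
shift [ 0.0092  0.0005 -0.0011] turn [-0.001  0.002  0.003]
```

View pics/d26.png

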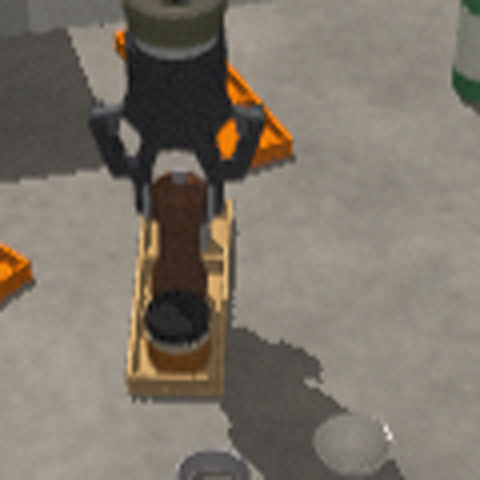

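drive_tool(moves=[[[0.004,0.0005,-0.001,0,0.002,0.003,145],[0.009,0.0005,-0.001,0,0.002,0.003,145],[0.009,0.0005,-0.001,0,0.002,0.003,145],[0.009,0.0005,-0.001,0,0.002,0.003,110],[0.009,0.0005,-0.001,0,0.002,0.003,65]]])

```text
clock: 32.83
tcp_pos: [0.4994, 0.3315, 0.0851]
orientation: [0.432, 0.561, 0.431, -0.56]
wrist_force: [1.0, -0.2, -0.4]
finger_gap: 0.063
```

drive_tool(moves=[[[0,0,0,0,0,0,50],[0,0,0,0,0,0,50],[-0.03,0,0,0,0,0,50],[-0.08,0,0,0,0,0,50],[-0.13,0,0,0,0,0,50]]])

```text
clock: 33.45
tcp_pos: [0.4989, 0.3313, 0.2163]
orientation: [0.432, 0.561, 0.431, -0.56]
wrist_force: [0.7, 0.0, 0.2]
finger_gap: 0.0684
```

```bash
python3 go.py .35 .15 .23 -.258
```

```text
clk 33.45 tcp [0.4989 0.3313 0.2163] gap 0.0684 F [0.7 0.  0.2] q [ 0.45  0.36  0.08  1.29 -0.    2.28]
shift [-0.0139 -0.0976  0.2133] turn [-0.    -0.001 -0.001]
```

drive_tool(moves=[[[-0.014,-0.015,0.04,0,0,0,50],[-0.014,-0.04,0.085,0,0,0,50],[-0.014,-0.06,0.13,0,0,0,50],[-0.014,-0.08,0.175,0,0,0,50],[-0.014,-0.095,0.21,0,0,0,50]]])

```text
clock: 34.08
tcp_pos: [0.3519, 0.1514, 0.2302]
orientation: [0.432, 0.561, 0.431, -0.56]
wrist_force: [0.2, -0.2, -1.2]
finger_gap: 0.0684
```

drive_tool(moves=[[[0,0,0,0,0,0,50],[0,0,0,0,0,0,50],[0,0,0,0,0,0,50],[0,0,0,0,0,0,50],[0,0,0,0,0,0,50]]])

```text
clock: 34.7
tcp_pos: [0.3521, 0.1518, 0.23]
orientation: [0.432, 0.561, 0.431, -0.56]
wrist_force: [-0.0, -0.9, -0.7]
finger_gap: 0.0687
```

```bash
python3 pic.py top e1 0 0 512 384; python3 pic.py side e2 0 0 512 384
cat > v.py <<'E'
from fit import *
T={"tray_three":(.4988,.3312,-.258),"tray_two":(.509,-.334,-.012)}
exp=dict(mill_tall=(.4988,.3312),shaker=(.5174,.4018),jar_squat=(.4802,.2606),jar_slim=(.5092,-.2975),tin=(.5088,-.3705,-.01),mill_short=(.4752,-.1163),**T)
for n,x0 in exp.items():
    for c in ("top","side"):
        z0=0 if n[:3]=="tra" or n=="mill_short" else .005
        best=None
        s=sil(c,n,x0)[::S,::S].astype(bool)
        for r in finder.regions_of(c,n):
            o=(s&r["pixels"]).sum()/(s|r["pixels"]).sum()
            if best is None or o>best[0]: best=(o,r)
        if best is None or best[0]<.2: print(n,c,"none",best and best[0]); continue
        x,i=fit(n,{c:best[1]["pixels"]},x0); print(n,c,"conf",round(best[1]["conf"],2),"iou",round(i,2),"fit",np.round(x,4),"dev mm",np.round(1e3*(x-np.array(x0))[:2],1))
print(readout.get_state()["clock"])
E
python3 v.py
```

```text
mill_tall top conf 0.77 iou 0.9 fit [0.4981 0.3309] dev mm [-0.7 -0.3]
mill_tall side conf 0.67 iou 0.78 fit [0.4968 0.3384] dev mm [-2.   7.2]
shaker top conf 0.78 iou 0.91 fit [0.5188 0.4021] dev mm [1.4 0.3]
shaker side none None
jar_squat top conf 0.72 iou 0.55 fit [0.4862 0.2619] dev mm [6.  1.3]
jar_squat side none None
jar_slim top conf 0.58 iou 0.94 fit [ 0.5083 -0.2994] dev mm [-0.9 -1.9]
jar_slim side conf 0.77 iou 0.93 fit [ 0.5095 -0.2925] dev mm [0.3 5. ]
tin top conf 0.71 iou 0.89 fit [ 0.5107 -0.3764  0.0271] dev mm [ 1.9 -5.9]
tin side conf 0.91 iou 0.93 fit [ 0.5104 -0.3684 -0.0703] dev mm [1.6 2.1]
mill_short top conf 0.75 iou 0.92 fit [ 0.4757 -0.119 ] dev mm [ 0.5 -2.7]
mill_short side conf 0.93 iou 0.92 fit [ 0.4743 -0.1152] dev mm [-0.9  1.1]
tray_three top conf 0.68 iou 0.42 fit [ 0.5     0.3304 -0.2549] dev mm [ 1.2 -0.8]
tray_three side conf 0.81 iou 0.47 fit [ 0.4985  0.3297 -0.2838] dev mm [-0.3 -1.5]
tray_two top conf 0.72 iou 0.42 fit [ 5.094e-01 -3.323e-01 -5.000e-04] dev mm [0.4 1.7]
tray_two side conf 0.75 iou 0.47 fit [ 0.5088 -0.3338 -0.0146] dev mm [-0.2  0.2]
35.6
```

View pics/e1.png

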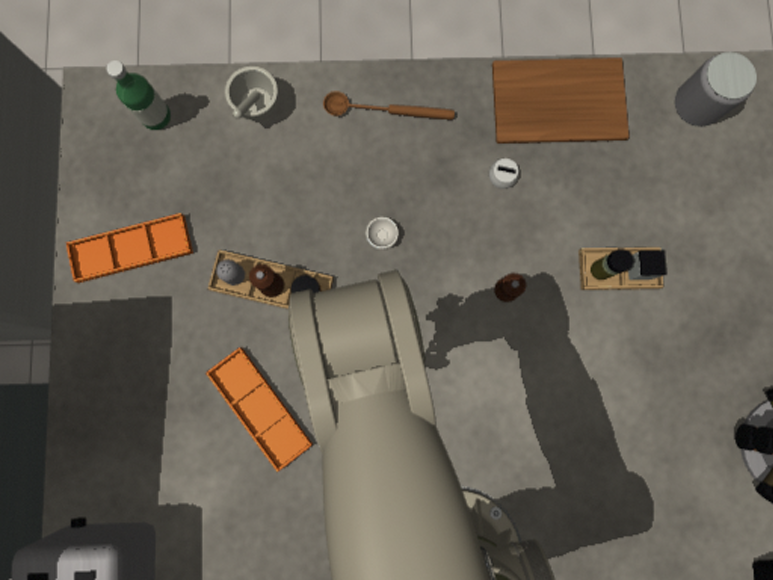

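View pics/e2.png

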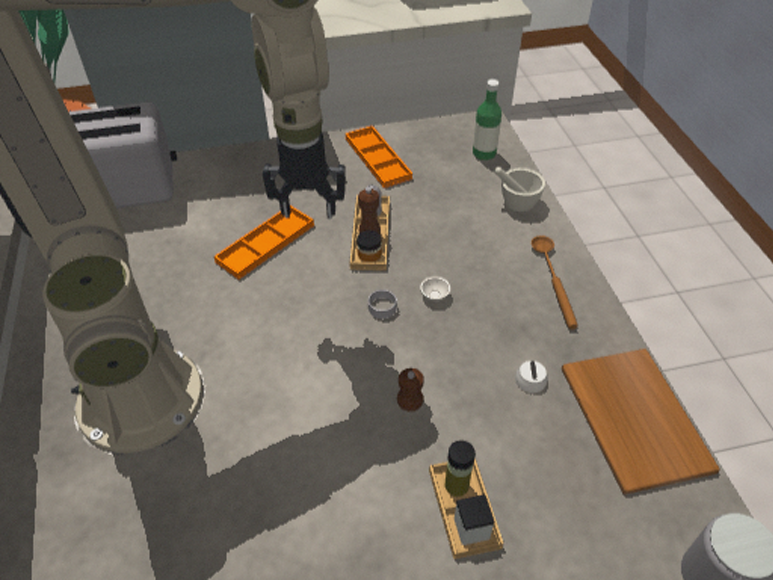

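All five things stand in their compartments. The arm hides part of the squat jar in the top view, so I'll move it aside and recheck with the 5 mm tray floor included in the model.

drive_tool(moves=[[[0,0.01,0.03,0,0,0,50],[0,0.02,0.07,0,0,0,50],[0,0.03,0.11,0,0,0,50],[0,0.035,0.14,0,0,0,50],[0,0.035,0.14,0,0,0,50]]])

```text
clock: 36.22
tcp_pos: [0.35, 0.0056, 0.2303]
orientation: [0.431, 0.562, 0.43, -0.561]
wrist_force: [-0.9, 0.0, -0.5]
finger_gap: 0.0685
```

```bash
python3 pic.py top e3 120 130 460 240
sed -i 's/^S=4/S=4; Z0=[0.]/; s/r\*np.sin(t),z)/r*np.sin(t),z+Z0[0])/; s/c\*v\*l\/2,z)/c*v*l\/2,z+Z0[0])/' fit.py
sed -i 's/^        best=None/        best=None; Z0[0]=z0/' v.py; python3 v.py
```

```text
mill_tall top conf 0.63 iou 0.9 fit [0.4967 0.3299] dev mm [-2.1 -1.3]
mill_tall side conf 0.67 iou 0.78 fit [0.4963 0.3345] dev mm [-2.5  3.3]
shaker top conf 0.63 iou 0.9 fit [0.518  0.4013] dev mm [ 0.6 -0.5]
shaker side none None
jar_squat top conf 0.76 iou 0.95 fit [0.4821 0.2619] dev mm [1.9 1.3]
jar_squat side none None
jar_slim top conf 0.56 iou 0.93 fit [ 0.5086 -0.2977] dev mm [-0.6 -0.2]
jar_slim side conf 0.77 iou 0.92 fit [ 0.5082 -0.2953] dev mm [-1.   2.2]
tin top conf 0.63 iou 0.85 fit [ 0.5092 -0.373   0.0455] dev mm [ 0.4 -2.5]
tin side conf 0.91 iou 0.93 fit [ 0.5091 -0.3703 -0.0516] dev mm [0.3 0.2]
mill_short top none None
mill_short side conf 0.93 iou 0.92 fit [ 0.4743 -0.1152] dev mm [-0.9  1.1]
tray_three top conf 0.72 iou 0.56 fit [ 0.4992  0.3305 -0.2625] dev mm [ 0.4 -0.7]
tray_three side conf 0.81 iou 0.47 fit [ 0.4985  0.3297 -0.2838] dev mm [-0.3 -1.5]
tray_two top conf 0.56 iou 0.47 fit [ 0.5084 -0.3343 -0.0164] dev mm [-0.6 -0.3]
tray_two side conf 0.75 iou 0.47 fit [ 0.5088 -0.3338 -0.0146] dev mm [-0.2  0.2]
37.075
```

View pics/e3.png

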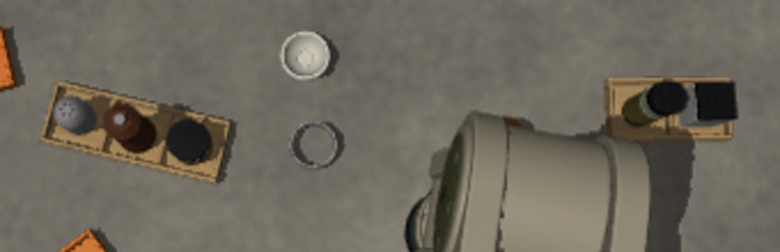

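The picture shows shaker (70,113), tall mill (125,125) and squat jar (190,140) in the three-tray. The slim jar and tin are in the two-tray at about (650,100) and (712,100). Everything is upright and within a few mm of centre, and the arm touches nothing, so I'm handing in.

```bash
python3 -c "
from workcell import env
print(env.hand_in())"
```

```text
the job is handed in; nothing more can be done
None
```

I made up both trays and handed the job in at about 37 s of the 125 s allowed; no verdict was reported.

- **Three-compartment tray:** the tall mill stands in the middle, the shaker in the +y compartment and the squat jar in the −y compartment.
- **Two-compartment tray:** the slim jar stands in the near compartment and the tin in the far one.

**Last checks:** the fits put all five things within about 4 mm of their compartment centres (14 mm allowed). Everything looks upright in the pictures. The trays fit within about 2 mm of where they started, and the shorter mill within about 3 mm. The arm ended clear of everything, with wrist force near zero.

**Weak or disagreeing checks:**
- **Side view:** the network missed the shaker and squat jar there in the final checks, because the mill or jar hides them. Their positions rest on the top view.
- **Tall mill:** its side fit was poor (overlap 0.78, partly hidden) and differed from the top fit by about 5 mm in y, still within tolerance.
- **Tray fits:** their overlaps were low, about 0.5, because the contents cover the trays.
- **Shorter mill:** the arm hid it in the last top view. The side view, and a top view shortly before, showed it in place.

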